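# Free a scaled-in dry-bath block with light mallet taps and lift it out

### The arm

A 6-joint arm with a two-finger parallel gripper is mounted at the origin on the work surface. World frame = base frame: x ahead of the robot, y to its left, z up, the work surface at z = 0. Lengths are in m, angles in rad, forces in N, time in s.
With the tool pointing down it reaches from about 0.375 to 0.975 m from the base axis. Payload 3.8 kg.
Tool frame: the origin (TCP) lies on the mounting face of the last link; the fingertips stand 166 mm ahead of it and the grasp point (between the pads) lies 147 mm ahead of it; y points along the fingers, z is the direction in which the jaws open and shut, and the axes are right-handed (so a half turn about y gives the same grasp; the last joint's range is limited). The gripper opens to 88 mm and grips with 3 to 60 N. Pads are 18 mm wide; open, the fingers measure 123 mm over their backs; the gripper's body (75 mm by 187 mm) begins 45 mm behind the grasp point.
Start: joints at [-0.037, 0.264, 1.604, -0, 1.274, -0.037], TCP at [0.675, -0, 0.405] pointing down, gripper open.
Joint ranges: [-2.63, 2.63], [-0.94, 2.18], [0.31, 2.57], [-1.31, 4.45], [0, 2.66], [-2.55, 2.55]. Speed limits (rad/s): [2.57, 2.57, 3.14, 3.14, 3.14, 3.14].

### API

Orientations are given as a rotation vector (axis times angle).
In Python, from plant import bot gives the robot as it stands.
- The arm moves only by the tool servo_tool, never from a script. Its argument "increments" is a list of rows, each a list of 2 entries, a list of its own where there are three numbers: the shift along the tool's x, y, z in m, then the turn, a rotation vector about the tool's x, y, z in degrees. A call has 1 to 12 rows; each row shifts and turns the commanded pose from where the row before left it, along the tool's axes as they then stand; what a row does not reach is not made up. A row lasts 1/8 s, in which the tool goes at most 62.5 mm and 10.7 degrees, less where a joint would pass 70% of its speed; a pose out of reach is approached as far as the arm can. A call with a gripper value outside its range is refused whole. "fingers" is the gripper command: -1 is fully open, 1 is shut, values between are in proportion, set as the call begins (left out, the last holds). The fingers move at their own pace and stop on an object; "force" is the grip in N (left out, the last holds). Time passes only in rows, so rows that do not move let the fingers close. It gives the time, the measured TCP pose, the force and the opening at its end, in the units of the state.
- bot.get_state(): the state, without advancing time (a new reading comes with each control period).
- bot.capture(name): name is "scene" or "side" or "wrist"; returns the picture (480x640x3 uint8, red, green, blue); there is no depth.
- bot.get_calibration(name): a dict with "fx", "fy", "cx", "cy" (pixels), "k1" (the pictures are not rectified: a ray, as slopes to the right and down, at radius r is drawn at 1 + k1 r^2 times it, then the intrinsics apply), "T" (4x4, takes a point from camera to world coordinates); the wrist camera has in their place "T_tool_cam" (4x4, takes a point from camera to tool coordinates, whose origin is the TCP and whose axes are the tool frame's). Camera axes: x right, y down, z forward; pixel columns grow to the right and rows downward; lengths in m; the calibration is good to about 2 mm. A picture is of the moment at which its call begins: read the wrist's pose just before it. get_calibration takes no time and is no camera call.
- bot.finish_job(): hands the job in, once; it reports no verdict.
The state is a dict: "time_s": time; "qpos": joint angles; "qvel": joint speeds; "joint_efforts": joint torques, N m; "tcp_pos": TCP position; "ee_rot": TCP orientation; "force": force on the tool from outside, world axes, zero at the start; "ft_torque": the same for the moment, N m; "opening": finger opening in m.
Only numpy, scipy, OpenCV 4.12 (cv2) and the standard library are available. Lean on these libraries where they do the work, as an engineer would, in place of code of your own. Each camera call takes 0.05 s, during which the arm holds its last target. There are 200 camera calls.

### The job

The aluminium tube block is stuck in the dry-bath heater by hard scale over its foot. With the mallet, loosen it by light taps on its sides in turn, first on its left side and then on its right, until it has given about 5 mm to each side of the middle, and tap it back to the middle of the well before you touch it by hand. Then lay the mallet down on the desk, lift the block straight out by its T-handle without forcing it, and stand it gently upright in the steel tray, leaving everything else on the desk where it is.

Things in the scene. Friction and masses are not known exactly. Their poses are not given: they have to be found in the camera images.
- heater: dry-bath heater, a white box fixed to the desk, origin on the desk under the centre of its well. z up; +x away from the robot, to its display; +y to the robot's left ('left'). Turned up to 15 degrees. Box: 48 mm from the origin to -x, 112 mm to +x, 84 mm to each side; flat deck 80 mm high; a low grey console, up to 98 mm high, begins 45 mm to +x of the origin
- well (a point): centre of the floor of the heater's rectangular well, 58 mm above the desk, axes as the heater's. The well is 61 mm (x) by 104 mm (y), 22 mm deep, with a smooth floor (friction 0.3). The block starts in its middle, square to it; its foot then has 6 mm to the hard well wall at left and at right and 1.5 mm in front and behind
- scale_left (a point): where the hard white scale at the block's left began (5 mm above the foot's ledge, at the body's side; a fixed point on the heater). Pushing the block sideways crushes the scale on the far side back: it yields at about 4 N (plus the block's friction on the plate) and stays where it was pushed; tapped back, the block slides freely (2 N or less) until it meets scale again
- scale_right (a point): the same at the block's right. While any scale overlaps the 3.5 mm wide ledges of the foot the block cannot be lifted at all. It lifts freely from the middle of the well once it has been driven about 5 mm from the middle to the left as well as to the right; at 6 mm it comes up hard against the well wall
- block_mid (a point): middle of the aluminium tube block (0.5 to 0.7 kg), 25 mm above its underside, axes as the heater's at the start. Foot flange 58 x 92 x 8 mm high (x, y, z), on it a body 54 x 85 x 42 mm high, whose top is 28 mm above the heater's deck. Over 20 N from the mallet dents it; over 15 N between block and scale with the hand on the block is forcing it
- block_handle (a point): centre of the T-handle's black crossbar, 95 mm above the block's underside (153 mm above the desk while in the well): a 12 mm thick round bar, 60 mm long along the block's x, on a thin 8 mm steel post in the middle of the block; 39 mm free between bar and block
- mallet_head (a point): centre of the mallet's head, 14 mm above the desk when the mallet (0.19 to 0.23 kg) lies level; +x points from handle to head, +y along the head: a round bar 28 mm thick along y with a black rubber striking face on each end. The faces are screw-in and stand out unequally, each somewhere between 35 and 45 mm from this point: to be found by feel
- mallet_grip (a point): grasp place on the mallet's wooden handle, 55 mm behind the head's centre (at -x of it) on the handle's axis, 14 mm above the desk. The handle is 16 mm wide (y) and 20 mm high, straight from 8 mm to 158 mm behind the head's centre, with an end knob 24 mm wide and 28 mm high up to 170 mm
- tray_floor (a point): centre of the floor (3 mm above the desk) of the open stainless tray, 160 mm (x) by 200 mm (y) outside, 18 mm high, walls 3 mm; fixed. The block may stand in it at any yaw
- sanitizer: bystander: clear pump bottle 58 x 58 x 184 mm, origin under its centre
- tube_rack: bystander: blue rack of capped tubes 75 x 160 x 94 mm, origin under its centre
- tape_roll: bystander: white roll of tape, 64 mm across, 18 mm high, origin under its centre
- oximeter: bystander: finger oximeter 60 x 34 x 30 mm, origin under its centre
- swab_jar: bystander: white jar with steel lid, 64 mm across, 85 mm high, origin under its centre
Things that resemble listed ones, but are neither listed nor needed, are in the scene too. Leave any blue look-alike of the part that bears block_mid alone.

How it is judged:
On the way, in this order (a step that is already met when the one before it is completed fails the run):
1. taps of the mallet on the block's left side have driven it at least 2.5 mm to the right of the middle (contact force between mallet and block above 0.5 N and y of block_mid in the frame of well below -0.0025 m).
2. taps of the mallet on its right side have driven it at least 2.5 mm to the left of the middle (contact force between mallet and block above 0.5 N and y of block_mid in the frame of well above 0.0025 m).
3. the mallet lies on the desk, let go, and the block is back in the middle of the well (within 3 mm) (height (world z) of mallet_head below 0.03 m and height (world z) of mallet_grip below 0.035 m and contact force between the fingers and mallet below 0.1 N and y of block_mid in the frame of well between -0.003 and 0.003 m and z of block_mid in the frame of well below 0.03 m), for 0.1 s.
At the end, for the whole second after the job is handed in: the block stands upright (within about 3 degrees), flat on the tray's floor, at rest and let go; the mallet lies at rest on the desk, not in or against the tray (z of block_mid in the frame of tray_floor between 0.022 and 0.029 m and x of block_mid in the frame of tray_floor between -0.06 and 0.06 m and y of block_mid in the frame of tray_floor between -0.08 and 0.08 m and angle between block_mid's own z axis and vertical below 0.06 rad and linear speed of each of block, mallet below 0.02 m/s and height (world z) of mallet_head below 0.03 m and height (world z) of mallet_grip below 0.035 m and contact force between mallet and tray below 0.2 N and contact force between mallet and block below 0.2 N); the robot touches nothing.
It fails at once if the block is struck or pushed with more than 20 N by the mallet (contact force between mallet and block above 20 N).
It fails at once if the stuck block is forced by hand: more than 15 N between the block and the scale on either side while the fingers are on the block (contact force between the fingers and block above 0.5 N and (contact force between block and scale_left above 15 N or contact force between block and scale_right above 15 N)).
It fails at once if the hand is on the block while it still sits more than 3.5 mm off the middle of the well (contact force between the fingers and block above 0.5 N and z of block_mid in the frame of well below 0.03 m and horizontal distance between block_mid and well below 0.012 m and (y of block_mid in the frame of well above 0.0035 m or y of block_mid in the frame of well below -0.0035 m)).
It fails at once if the block is dropped or banged into the tray (more than 60 N) (contact force between block and tray above 60 N).
It fails at once if a bystander is moved by more than 30 mm or knocked over (distance of any of sanitizer, tube_rack, tape_roll, oximeter, swab_jar from where it was at the start of the episode above 0.03 m or angle between any of sanitizer, swab_jar's own z axis and vertical above 0.5 rad).
It also fails if it takes over 72 s, if anything falls off the work surface, if the arm or the gripper's body presses on something with over 40 N, if the wrist force passes 120 N, or if a joint passes its speed limit or range.

## Working session

There is one attempt and no reset: what is moved stays moved. The work goes in short steps, Python scripts to look and compute and a tool call to move; the robot and the scene stay as the last step left them, time stands still between calls to the robot, and variables do not carry over. Pictures are saved under pics/ and viewed, about 8 in all and at most 12, crops included, and the job is handed in when it is done.

Besides the shell and the picture viewer there is one more tool, called after "Request:" as name(argument=value, ...), one argument or row to a line, values as JSON. servo_tool: Moves the arm, as the interface text tells. Its arguments: {"type":"object","properties":{"increments":{"type":"array","items":{"type":"array"}},"fingers":{"type":"number"},"force":{"type":"number"}},"required":["increments"]}

```bash
mkdir -p pics; cat > h.py <<'E'
import numpy as np, cv2
from scipy.spatial.transform import Rotation as R
from plant import bot
def snap(n,f):
    s=bot.get_state(); im=bot.capture(n); cv2.imwrite('pics/'+f+'.png',im[:,:,::-1]); return s,im
def camT(n,s=None):
    c=bot.get_calibration(n)
    if n!='wrist': return c,np.array(c['T'])
    T=np.eye(4);T[:3,:3]=R.from_rotvec(s['ee_rot']).as_matrix();T[:3,3]=s['tcp_pos']
    return c,T@np.array(c['T_tool_cam'])
def ray(c,T,u,v):
    p=np.array([(u-c['cx'])/c['fx'],(v-c['cy'])/c['fy']]);q=p.copy()
    for _ in range(20): q=p/(1+c['k1']*(q@q))
    return T[:3,3],T[:3,:3]@np.array([q[0],q[1],1])
def at(c,T,u,v,z):
    o,d=ray(c,T,u,v); return o+d*(z-o[2])/d[2]
def proj(c,T,P):
    p=np.linalg.inv(T)@np.append(P,1);q=p[:2]/p[2];q=q*(1+c['k1']*(q@q))
    return q*[c['fx'],c['fy']]+[c['cx'],c['cy']]
E
python3 - <<'E'
from h import *
for n in ['scene','side','wrist']:
    s,im=snap(n,n+'0'); c,T=camT(n,s); print(n,c['fx'],c['k1'],T.round(3).tolist())
print(s)
E
```

```text
scene 573.263936362527 -0.054983754562284846 [[0.766, 0.398, -0.506, 1.232], [0.643, -0.492, 0.587, -0.819], [-0.016, -0.774, -0.632, 1.033], [0.0, 0.0, 0.0, 1.0]]
side 489.8602162407225 0.020568348903710204 [[0.949, -0.162, 0.269, 0.25], [-0.314, -0.456, 0.833, -0.798], [-0.012, -0.875, -0.484, 0.589], [0.0, 0.0, 0.0, 1.0]]
wrist 378.42069433751305 -0.0562230203678247 [[1.0, -0.0, -0.003, 0.674], [-0.001, -0.946, -0.323, 0.084], [-0.003, 0.323, -0.946, 0.383], [0.0, 0.0, 0.0, 1.0]]
{'time_s': 0.1, 'qpos': array([-3.68990012e-02,  2.64657972e-01,  1.60522756e+00,  5.36215875e-06,
        1.27369910e+00, -3.68827431e-02]), 'qvel': array([-0.00055674, -0.00279904, -0.00128173, -0.00080347, -0.00094368,
        0.00024115]), 'joint_efforts': array([ 2.09863060e-04, -5.03614998e+01, -3.58072400e+01,  7.29403482e-02,
        2.32994242e-02, -8.27531630e-05]), 'tcp_pos': array([6.74692232e-01, 1.10806131e-05, 4.03530882e-01]), 'ee_rot': array([-1.21059886,  1.21071548, -1.20821309]), 'force': array([-0.09326509, -0.32075037,  0.41266597]), 'ft_torque': array([0.00564852, 0.02528792, 0.02403892]), 'opening': 0.08799014216101876}
```

View pics/scene0.png

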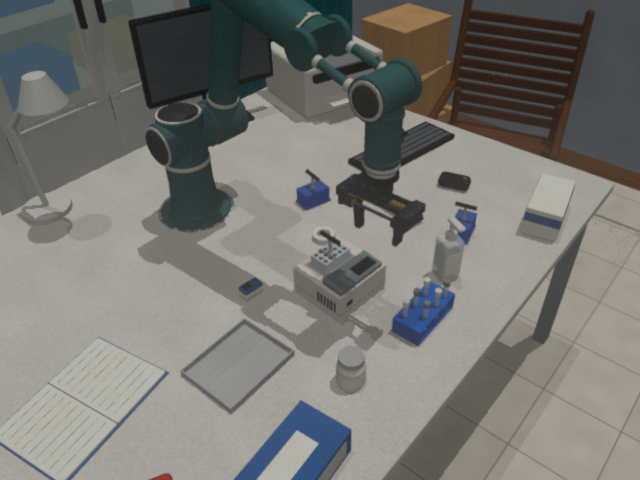

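View pics/side0.png

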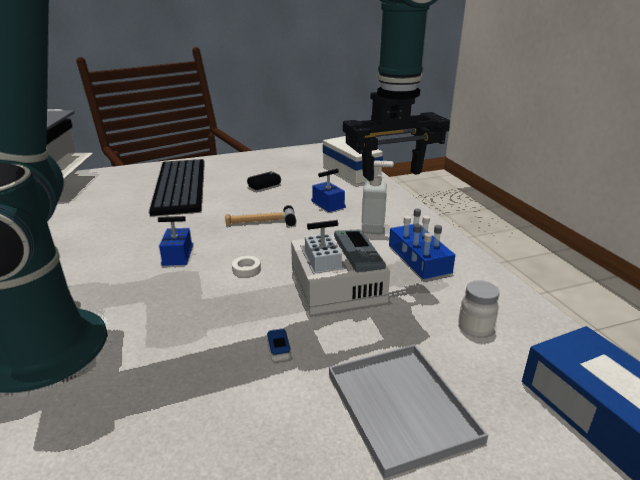

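View pics/wrist0.png

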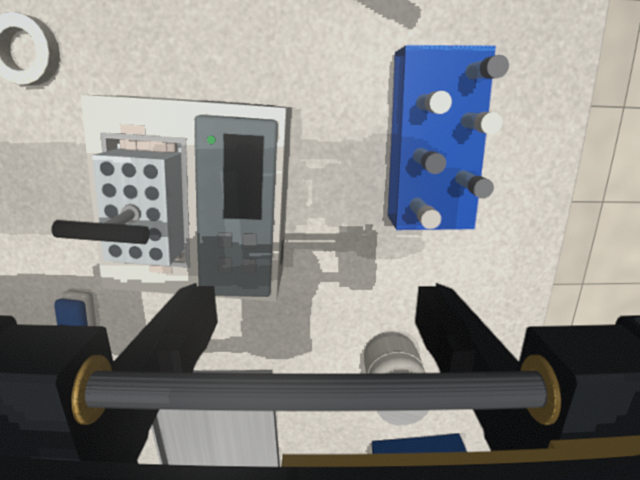

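```bash
python3 - <<'E'
from h import *
s=bot.get_state();print(R.from_rotvec(s['ee_rot']).as_matrix().round(3))
E
```

```text
[[ 0.    -0.002  1.   ]
 [-1.     0.     0.   ]
 [-0.    -1.    -0.002]]
```

The scene shows the heater with the block near (330,265), the tray near (238,365), and two blue decoys. In the side view the mallet lies with its head at (289,215) and knob at (228,219), and the tray's corners are visible. The wrist view gives the heater deck corners at (84,96) and (291,108), and the crossbar from (55,229) to (148,232).

```bash
python3 - <<'E'
from h import *
s=bot.get_state()
c,T=camT('wrist',s)
for n,u,v,z in [('deckBL',84,96,.08),('deckBR',291,108,.08),('wellBL',102,134,.08),('wellBR',187,139,.08),('barA',58,229,.153),('barB',146,232,.153),('blkTL',95,152,.108),('blkTR',160,151,.108),('blkBL',101,264,.108),('blkBR',170,265,.108),('tape',22,49,.018),('rackTL',405,46,.05),('rackBR',476,229,.05)]:
    print('W',n,at(c,T,u,v,z).round(4))
c,T=camT('side')
for n,u,v,z in [('head',289,214,.014),('headface_near',290,222,.014),('headface_far',289,208,.014),('knob',228,219,.014),('trayN',386,468,.018),('trayE',484,436,.018),('trayL',331,373,.018),('trayB',415,349,.018),('bar1',309,225,.153),('bar2',337,223,.153),('san',373,230,0),('oxi',280,350,.01),('jar',479,330,0),('decoy',328,207,0),('rackl',425,277,0),('tape',246,272,0),('heatFL',308,310,0),('heatFR',388,301,0)]:
    print('S',n,at(c,T,u,v,z).round(4))
c,T=camT('scene')
for n,u,v,z in [('tray1',183,372,.018),('tray2',232,407,.018),('tray3',293,352,.018),('tray4',246,321,.018),('bar1',320,237,.153),('bar2',340,246,.153),('heatL',295,267,.08),('heatF',336,293,.08),('jar',351,385,0),('oxi',251,290,0),('san',447,278,0)]:
    print('C',n,at(c,T,u,v,z).round(4))
E
```

```text
W deckBL [0.493  0.0906 0.08  ]
W deckBR [0.6542 0.0794 0.08  ]
W wellBL [0.5028 0.0614 0.08  ]
W wellBR [0.5714 0.0565 0.08  ]
W barA [0.5026 0.0062 0.153 ]
W barB [0.5625 0.0041 0.153 ]
W blkTL [0.511  0.0507 0.108 ]
W blkTR [0.56   0.0507 0.108 ]
W blkBL [ 0.499  -0.0391  0.108 ]
W blkBR [ 0.5562 -0.0396  0.108 ]
W tape [0.403  0.1352 0.018 ]
W rackTL [0.7454 0.1276 0.05  ]
W rackBR [ 0.8234 -0.029   0.05  ]
S head [0.558 0.348 0.014]
S headface_near [0.5473 0.3013 0.014 ]
S headface_far [0.5684 0.3843 0.014 ]
S knob [0.3978 0.3733 0.014 ]
S trayN [ 0.4665 -0.4305  0.018 ]
S trayE [ 0.6167 -0.4287  0.018 ]
S trayL [ 0.4581 -0.2472  0.018 ]
S trayB [ 0.6134 -0.2405  0.018 ]
S bar1 [0.5068 0.0106 0.153 ]
S bar2 [5.611e-01 3.000e-04 1.530e-01]
S san [0.743  0.2124 0.    ]
S oxi [ 0.3964 -0.1588  0.01  ]
S jar [ 0.7614 -0.215   0.    ]
S decoy [0.6818 0.3821 0.    ]
S rackl [ 0.7577 -0.0253  0.    ]
S tape [0.3937 0.1239 0.    ]
S heatFL [ 0.4814 -0.0538  0.    ]
S heatFR [ 0.6432 -0.0785  0.    ]
C tray1 [ 0.478  -0.4324  0.018 ]
C tray2 [ 0.6273 -0.4248  0.018 ]
C tray3 [ 0.6267 -0.237   0.018 ]
C tray4 [ 0.4762 -0.2388  0.018 ]
C bar1 [ 0.5176 -0.0107  0.153 ]
C bar2 [ 0.5766 -0.0065  0.153 ]
C heatL [ 0.4864 -0.0718  0.08  ]
C heatF [ 0.6225 -0.0783  0.08  ]
C jar [ 0.7752 -0.2143  0.    ]
C oxi [ 0.3952 -0.1456  0.    ]
C san [0.7618 0.2097 0.    ]
```

Heater centre is about (0.533, 0.004) with a yaw of about -4°. The tray centre is about (0.545, -0.335). The mallet head is about (0.558, 0.348) with a yaw of about -9°. I'll move above the mallet for a closer look.

Request:
servo_tool(
  increments=[
    [[-0.045, 0.008, -0.022], [0, 0, 0]],
    [[-0.045, 0.008, -0.022], [0, 0, 0]],
    [[-0.045, 0.008, -0.022], [0, 0, 0]],
    [[-0.045, 0.008, -0.022], [0, 0, 0]],
    [[-0.045, 0.008, -0.022], [0, 0, 0]],
    [[-0.045, 0.008, -0.022], [0, 0, 0]],
    [[-0.045, 0.008, -0.022], [0, 0, 0]],
    [[-0.043, 0.008, -0.024], [0, 0, 0]],
    [[0, 0, 0], [0, 10, 0]],
    [[0, 0, 0], [0, 10, 0]],
    [[0, 0, 0], [0, 10, 0]],
    [[0, 0, 0], [0, 10, 0]],
  ],
  fingers=-1,
)

```text
time_s: 1.65
tcp_pos: [0.4968, 0.358, 0.3403]
ee_rot: [-0.791, 1.706, -1.706]
force: [-0.2, -0.0, -0.1]
opening: 0.0883
```

Request:
servo_tool(
  increments=[
    [[0, 0, 0], [0, 10, 0]],
    [[0, 0, 0], [0, 10, 0]],
    [[0, 0, 0], [0, 10, 0]],
    [[0, 0, 0], [0, 10, 0]],
    [[0, 0, 0], [0, 10, 0]],
    [[0, 0, 0], [0, 9, 0]],
    [[0, 0, 0], [0, 0, 0]],
  ],
)

```text
time_s: 2.52
tcp_pos: [0.4968, 0.3579, 0.3403]
ee_rot: [-0.166, -2.14, 2.141]
force: [-0.2, -0.7, -0.6]
opening: 0.0879
```

```bash
python3 - <<'E'
from h import *
s,im=snap('wrist','w1');print(s['time_s'],s['tcp_pos'],s['qpos'].round(2));print(R.from_rotvec(s['ee_rot']).as_matrix().round(3))
np.save('s1.npy',np.r_[s['tcp_pos'],s['ee_rot']])
E
```

```text
2.525 [0.49684815 0.35789276 0.34031709] [0.58 0.19 1.81 0.   1.14 2.31]
[[-0.988 -0.001 -0.155]
 [ 0.155 -0.    -0.988]
 [ 0.001 -1.     0.   ]]
```

View pics/w1.png

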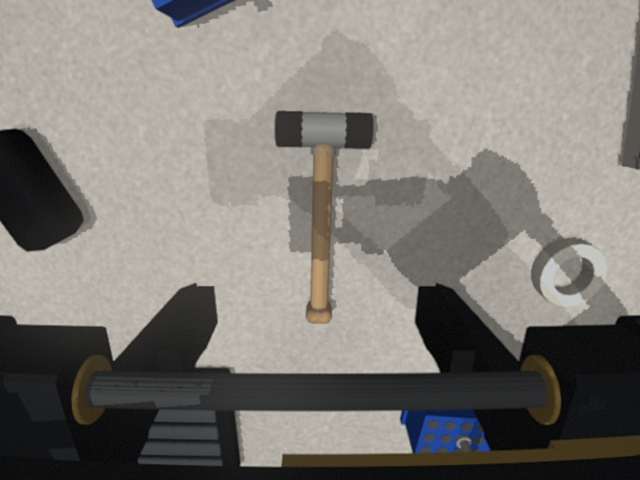

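The wrist view shows the mallet with its head centre at (324,129), end faces at columns 275 and 374, and the handle running down to the knob end at (318,322).

```bash
python3 - <<'E'
from h import *
s=bot.get_state()
c,T=camT('wrist',s)
A=at(c,T,324,129,.020);F1=at(c,T,275,129,.014);F2=at(c,T,374,131,.014)
k=at(c,T,318,316,.014);n=at(c,T,322,152,.018)
print(A,F1,F2,k,n)
e=(A-k)[:2];print(np.linalg.norm(e),np.degrees(np.arctan2(e[1],e[0])))
e=e/np.linalg.norm(e);m=np.array([-e[1],e[0]])
mid=k[:2]+e*.168
print('head from knob',mid,'faces',(F1[:2]-mid)@m,(F2[:2]-mid)@m,(F1[:2]-F2[:2]))
g=(mid+A[:2])/2-e*.062;print('grip target',g)
d=np.array([*g,0])-[*s['tcp_pos'][:2],0]; print('tool delta',R.from_rotvec(s['ee_rot']).inv().apply(d))
E
```

```text
[0.55798528 0.34150177 0.02      ] [0.56356429 0.37950848 0.014     ] [0.55002935 0.30269905 0.014     ] [0.39165553 0.3718631  0.014     ] [0.54055925 0.34566943 0.018     ]
0.16907807161705543 -10.344709235922142
head from knob [0.55692473 0.34169536] faces 0.038390745514923205 -0.0396006387768398 [0.01353494 0.07680944]
grip target [0.4964628 0.3527319]
tool delta [-3.98711984e-04  1.89450753e-06  5.19742611e-03]
```

Request:
servo_tool(
  increments=[
    [[0.009, 0.033, 0.001], [0, 1.4, 0]],
    [[0.009, 0.034, 0.002], [0, 0, 0]],
    [[0.01, 0.034, 0.002], [0, 0, 0]],
    [[0.01, 0.034, 0], [0, 0, 0]],
    [[0, 0, 0], [0, 0, 7.5]],
    [[0, 0, 0], [0, 0, 7.5]],
    [[0.005, 0.0193, 0], [0, 0, 0]],
    [[0.0054, 0.0193, 0], [0, 0, 0]],
    [[0, 0, 0], [0, 0, 0]],
  ],
)

```text
time_s: 3.7
tcp_pos: [0.4713, 0.3433, 0.1693]
ee_rot: [0.415, 2.164, -2.173]
force: [0.6, -0.7, 0.3]
opening: 0.088
```

```bash
python3 - <<'E'
from h import *
s=bot.get_state();M=R.from_rotvec(s['ee_rot']).as_matrix()
print(s['tcp_pos'],'grasp',s['tcp_pos']+.147*M[:,1],'tip',s['tcp_pos']+.166*M[:,1]);print(M.round(3),s['force'])
E
```

```text
[0.47128469 0.3432509  0.16931117] grasp [0.5036847  0.34005354 0.02596189] tip [0.50787245 0.33964028 0.00743375]
[[-0.963  0.22  -0.155]
 [ 0.154 -0.022 -0.988]
 [-0.221 -0.975 -0.013]] [ 0.59681319 -0.70077635  0.28647163]
```

```bash
python3 - <<'E'
from h import *
s=bot.get_state();M=R.from_rotvec(s['ee_rot']).as_matrix()
print(s['qpos'].round(3))
g=s['tcp_pos']+.147*M[:,1]
t=np.array([.4964,.3527,.0235])
# desired rot
a=np.radians(-10.3);e=np.array([np.cos(a),np.sin(a),0]);z=np.array([0,0,1.]);th=np.radians(15)
y=-np.cos(th)*z+np.sin(th)*e; zt=np.array([np.sin(a),-np.cos(a),0]); x=np.cross(y,zt)
D=np.c_[x,y,zt]
tc=t-.147*y
print('shift tool',M.T@(tc-s['tcp_pos']),'turn',np.degrees(R.from_matrix(M.T@D).as_rotvec()))
E
```

```text
[ 0.631  0.306  2.049 -0.252  0.634  2.551]
shift tool [ 0.01521248  0.00065673 -0.01409249] turn [1.05473668 1.15339498 2.23436968]
```

```bash
cat >> h.py <<'E'
def des(yaw,pitch):
    a=np.radians(yaw);e=np.array([np.cos(a),np.sin(a),0]);z=np.array([0,0,1.]);th=np.radians(pitch)
    y=-np.cos(th)*z+np.sin(th)*e; zt=np.array([np.sin(a),-np.cos(a),0]); x=np.cross(y,zt)
    return np.c_[x,y,zt]
def plan(D,g):
    s=bot.get_state();M=R.from_rotvec(s['ee_rot']).as_matrix()
    tc=np.array(g)-.147*D[:,1]
    print('t',s['time_s'],'q6',s['qpos'][5].round(3),'grasp',(s['tcp_pos']+.147*M[:,1]).round(4),'F',s['force'].round(2),'T',s['ft_torque'].round(2))
    print('shift tool',(M.T@(tc-s['tcp_pos'])).round(4),'turn',np.degrees(R.from_matrix(M.T@D).as_rotvec()).round(2))
E
python3 - <<'E'
from h import *
plan(des(-6.5,12.5),[.4964,.3527,.0230])
E
```

```text
t 3.7 q6 2.551 grasp [0.5037 0.3401 0.026 ] F [ 0.6  -0.7   0.29] T [ 0.11  0.23 -0.04]
shift tool [ 0.0089  0.001  -0.0118] turn [ 0.2  -2.53 -0.29]
```

Request:
servo_tool(
  increments=[
    [[0, 0, 0], [0.2, -2.5, -0.3]],
    [[0.004, 0, -0.006], [0, 0, 0]],
    [[0.005, 0.001, -0.006], [0, 0, 0]],
    [[0, 0, 0], [0, 0, 0]],
  ],
)

```text
time_s: 4.2
tcp_pos: [0.4649, 0.358, 0.1696]
ee_rot: [0.363, 2.142, -2.16]
force: [0.7, 0.1, 0.3]
opening: 0.0879
```

```bash
python3 - <<'E'
from h import *
plan(des(-6.5,12.5),[.4964,.3527,.0230])
E
```

```text
t 4.2 q6 2.536 grasp [0.4974 0.3549 0.0262] F [0.68 0.1  0.26] T [ 0.1   0.17 -0.  ]
shift tool [0.0006 0.003  0.0017] turn [ 0.25  0.   -0.3 ]
```

Request:
servo_tool(
  increments=[
    [[0.0006, 0.003, 0.0017], [0, 0, 0]],
    [[0, 0, 0], [0, 0, 0]],
  ],
)

```text
time_s: 4.45
tcp_pos: [0.4651, 0.3553, 0.1663]
ee_rot: [0.364, 2.142, -2.161]
force: [0.0, 0.2, 0.3]
opening: 0.0882
```

Request:
servo_tool(
  increments=[
    [[0, 0, 0], [0, 0, 0]],
    [[0, 0, 0], [0, 0, 0]],
    [[0, 0, 0], [0, 0, 0]],
    [[0, 0, 0], [0, 0, 0]],
    [[0, 0, 0], [0, 0, 0]],
    [[0, 0, 0], [0, 0, 0]],
  ],
  fingers=1,
  force=60,
)

```text
time_s: 5.2
tcp_pos: [0.4653, 0.3556, 0.1667]
ee_rot: [0.364, 2.142, -2.16]
force: [-0.6, -0.0, -0.6]
opening: 0.0303
```

```bash
python3 - <<'E'
from h import *
# target: head centre over well at left, head 62 ahead of grasp, axis 9mm below grasp; heater yaw -4
a=np.radians(-4);e=np.array([np.cos(a),np.sin(a)]);m=np.array([-e[1],e[0]])
w=np.array([.533,.004]); h=w+m*.105; g=h-e*.062
print(g); plan(des(-4,12.5),[*g,.25])
E
```

```text
[0.47847546 0.11306913]
t 5.2 q6 2.536 grasp [0.4978 0.3525 0.0233] F [-0.59 -0.02 -0.62] T [0.1  0.19 0.01]
shift tool [-0.059  -0.2203  0.2399] turn [-0.31 -2.48 -0.32]
```

Request:
servo_tool(
  increments=[
    [[0, 0, 0], [0, 0, 0]],
    [[0, 0, 0], [0, 0, 0]],
    [[0, 0, 0], [0, 0, 0]],
    [[0, 0, 0], [0, 0, 0]],
  ],
)

```text
time_s: 5.7
tcp_pos: [0.4653, 0.3556, 0.1667]
ee_rot: [0.364, 2.142, -2.16]
force: [0.5, -0.7, 0.5]
opening: 0.0155
```

Request:
servo_tool(
  increments=[
    [[-0.003, -0.013, 0], [0, 0, 0]],
    [[-0.006, -0.025, 0], [0, 0, 0]],
    [[-0.009, -0.04, 0], [0, 0, 0]],
    [[-0.009, -0.04, 0], [0, 0, 0]],
    [[-0.009, -0.04, 0], [0, 0, 0]],
    [[-0.009, -0.04, 0], [0, 0, 0]],
    [[0, 0, 0], [0, 0, 0]],
    [[0, 0, 0], [0, 0, 0]],
  ],
)

```text
time_s: 6.7
tcp_pos: [0.4645, 0.3543, 0.3686]
ee_rot: [0.363, 2.142, -2.162]
force: [-0.3, -0.5, -2.6]
opening: 0.0156
```

```bash
python3 - <<'E'
from h import *
a=np.radians(-4);e=np.array([np.cos(a),np.sin(a)]);m=np.array([-e[1],e[0]])
w=np.array([.533,.004]); h=w+m*.105; g=h-e*.062
plan(des(-4,12.5),[*g,.20])
E
```

```text
t 6.7 q6 2.422 grasp [0.4967 0.3511 0.2252] F [-0.3  -0.48 -2.55] T [ 0.06  0.37 -0.01]
shift tool [-0.0038  0.0258  0.2396] turn [-0.37 -2.48 -0.23]
```

Request:
servo_tool(
  increments=[
    [[0, 0, 0.04], [0, -2.5, -0.2]],
    [[0, 0, 0.04], [0, 0, 0]],
    [[0, 0, 0.04], [0, 0, 0]],
    [[0, 0, 0.04], [0, 0, 0]],
    [[0, 0, 0.04], [0, 0, 0]],
    [[-0.004, 0, 0.034], [0, 0, 0]],
    [[0, 0, 0], [0, 0, 0]],
    [[0, 0, 0], [0, 0, 0]],
  ],
)

```text
time_s: 7.7
tcp_pos: [0.4503, 0.1213, 0.3697]
ee_rot: [0.308, 2.123, -2.152]
force: [-0.3, -0.0, -2.1]
opening: 0.0153
```

```bash
python3 - <<'E'
from h import *
a=np.radians(-4);e=np.array([np.cos(a),np.sin(a)]);m=np.array([-e[1],e[0]])
w=np.array([.533,.004]); h=w+m*.105; g=h-e*.062
plan(des(-4,12.5),[*g,.20])
snap('wrist','w2')
E
```

```text
t 7.7 q6 1.918 grasp [0.4818 0.1182 0.2262] F [-0.28 -0.03 -2.07] T [ 0.04  0.32 -0.01]
shift tool [0.0087 0.0249 0.0061] turn [-0.34 -0.01  0.07]
```

View pics/w2.png

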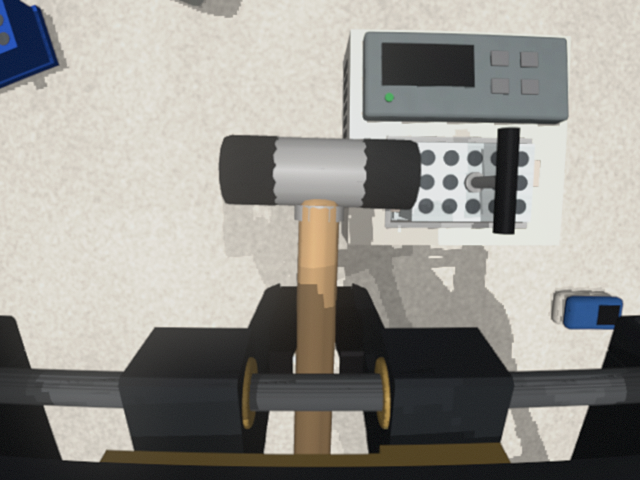

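The wrist view shows the mallet held straight, with its head spanning columns 220 to 420 at row 170. To its right the heater shows deck corner (560,245), well corners around (387-532, 138-223), and the bar from (509,128) to (504,233).

```bash
python3 - <<'E'
from h import *
s=bot.get_state();c,T=camT('wrist',s)
im=cv2.imread('pics/w2.png')
cv2.imwrite('pics/w2c.png',cv2.resize(im[110:260,340:590],None,fx=3.2,fy=3.2,interpolation=cv2.INTER_CUBIC))
for n,u,v,z in [('deckUL',349,30,.08),('deckBR',560,245,.08),('barT',509,131,.153),('barB',504,231,.153),('hc',320,171,.22),('fL',221,169,.217),('fR',420,176,.217),('hand',318,205,.22)]:
    print(n,at(c,T,u,v,z).round(4))
E
```

```text
deckUL [0.6494 0.081  0.08  ]
deckBR [ 0.4776 -0.0764  0.08  ]
barT [0.5604 0.0022 0.153 ]
barB [0.5033 0.0064 0.153 ]
hc [0.5424 0.1123 0.22  ]
fL [0.5462 0.1514 0.217 ]
fR [0.5378 0.0726 0.217 ]
hand [0.5292 0.1141 0.22  ]
```

View pics/w2c.png

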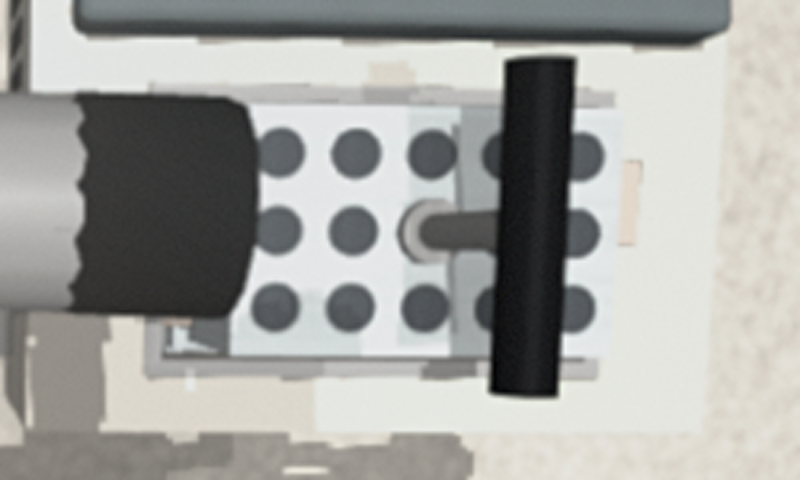

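```bash
python3 - <<'E'
from h import *
plan(des(-2.2,12.5),[.478,.1035,.106])
E
```

```text
t 7.75 q6 1.918 grasp [0.4821 0.1186 0.2266] F [ 0.08  0.22 -2.64] T [ 0.09  0.33 -0.05]
shift tool [0.0291 0.1172 0.0165] turn [-0.71 -1.72  0.04]
```

Request:
servo_tool(
  increments=[
    [[0.003, 0, 0.008], [0, -1.7, 0]],
    [[0.006, 0.027, 0.008], [0, 0, 0]],
    [[0.006, 0.027, 0], [0, 0, 0]],
    [[0.006, 0.027, 0], [0, 0, 0]],
    [[0.004, 0.016, 0], [0, 0, 0]],
    [[0.003, 0.015, 0], [0, 0, 0]],
    [[0, 0, 0], [0, 0, 0]],
    [[0, 0, 0], [0, 0, 0]],
  ],
)

```text
time_s: 8.75
tcp_pos: [0.4476, 0.1043, 0.257]
ee_rot: [0.278, 2.105, -2.139]
force: [0.4, -1.0, -2.6]
opening: 0.0153
```

```bash
python3 - <<'E'
from h import *
plan(des(-2.2,12.5),[.478,.1035,.106])
E
```

```text
t 8.75 q6 1.874 grasp [0.4798 0.1013 0.1136] F [ 0.41 -0.98 -2.59] T [0.1  0.38 0.04]
shift tool [ 0.003   0.007  -0.0005] turn [-0.68 -0.03 -0.18]
```

Request:
servo_tool(
  increments=[
    [[0.003, 0.007, 0.002], [0, 0, 0]],
    [[0, 0, 0.002], [0, 0, 0]],
    [[0, 0, 0], [0, 0, 0]],
  ],
)

```text
time_s: 9.12
tcp_pos: [0.4454, 0.0998, 0.2489]
ee_rot: [0.278, 2.105, -2.14]
force: [1.8, 0.2, -1.9]
opening: 0.0157
```

Request:
servo_tool(
  increments=[
    [[0, 0, 0.001], [0, 0, 0]],
    [[0, 0, 0.001], [0, 0, 0]],
    [[0, 0, 0.001], [0, 0, 0]],
    [[0, 0, 0], [0, 0, 0]],
  ],
)

```text
time_s: 9.62
tcp_pos: [0.4453, 0.097, 0.2488]
ee_rot: [0.277, 2.105, -2.14]
force: [-0.5, -0.2, -1.3]
opening: 0.0158
```

Request:
servo_tool(
  increments=[
    [[0, 0, 0.001], [0, 0, 0]],
    [[0, 0, 0.001], [0, 0, 0]],
    [[0, 0, 0.001], [0, 0, 0]],
    [[0, 0, 0], [0, 0, 0]],
  ],
)

```text
time_s: 10.12
tcp_pos: [0.4452, 0.094, 0.2488]
ee_rot: [0.277, 2.105, -2.14]
force: [-0.4, 0.4, -2.5]
opening: 0.0154
```

Request:
servo_tool(
  increments=[
    [[0, 0, 0.001], [0, 0, 0]],
    [[0, 0, 0.001], [0, 0, 0]],
    [[0, 0, 0.001], [0, 0, 0]],
    [[0, 0, 0], [0, 0, 0]],
  ],
)

```text
time_s: 10.62
tcp_pos: [0.445, 0.0912, 0.2489]
ee_rot: [0.277, 2.106, -2.14]
force: [-0.4, 1.6, -1.8]
opening: 0.0154
```

Request:
servo_tool(
  increments=[
    [[0, 0, 0.001], [0, 0, 0]],
    [[0, 0, 0.001], [0, 0, 0]],
    [[0, 0, 0], [0, 0, 0]],
  ],
)

```text
time_s: 11.0
tcp_pos: [0.4449, 0.0897, 0.2489]
ee_rot: [0.277, 2.107, -2.139]
force: [-1.4, 5.8, -2.4]
opening: 0.0154
```

Request:
servo_tool(
  increments=[
    [[0, 0, 0.001], [0, 0, 0]],
    [[0, 0, 0.001], [0, 0, 0]],
    [[0, 0, 0], [0, 0, 0]],
  ],
)

```text
time_s: 11.38
tcp_pos: [0.4448, 0.0877, 0.2489]
ee_rot: [0.277, 2.107, -2.139]
force: [-1.0, 5.4, -2.5]
opening: 0.0155
```

Request:
servo_tool(
  increments=[
    [[0, 0, 0.001], [0, 0, 0]],
    [[0, 0, 0.001], [0, 0, 0]],
    [[0, 0, 0], [0, 0, 0]],
  ],
)

```text
time_s: 11.75
tcp_pos: [0.4447, 0.0857, 0.2489]
ee_rot: [0.277, 2.107, -2.139]
force: [-0.8, 6.4, -2.2]
opening: 0.0158
```

```bash
python3 - <<'E'
from h import *
plan(des(-2.2,12.5),[.478,.1035,.106])
snap('wrist','w3'); im=cv2.imread('pics/w3.png')
cv2.imwrite('pics/w3c.png',cv2.resize(im[60:300,300:640],None,fx=2.3,fy=2.3,interpolation=cv2.INTER_CUBIC))
E
```

```text
t 11.75 q6 1.823 grasp [0.4767 0.0829 0.1055] F [-0.8   6.44 -2.21] T [1.07 0.51 0.46]
shift tool [-0.0009 -0.0006 -0.019 ] turn [-0.61 -0.04 -0.09]
```

View pics/w3c.png

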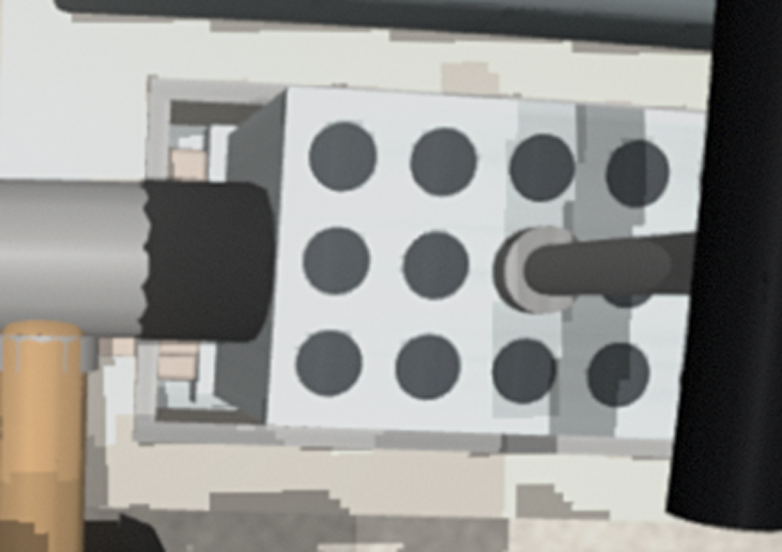

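The crop shows the mallet face on the middle of the block's left side. The block's left top edge runs from crop (288,88) to (268,425), and the inner well edge from (168,100) to (155,420). I'll measure the displacement from those edges.

```bash
cat >> h.py <<'E'
def line(pts,z,s,sc,ox,oy):
    c,T=camT('wrist',s); return [at(c,T,ox+u/sc,oy+v/sc,z)[:2] for u,v in pts]
mm=np.array([.0732,.9973]);ee=np.array([.9973,-.0732])
E
python3 - <<'E'
from h import *
s=bot.get_state()
for nm,p,z in [('blk',[(288,88),(278,260),(268,425)],.108),('wellin',[(168,100),(155,420)],.08),('rim',[(150,78),(135,440)],.08),('top/bot well',[(400,85),(400,430)],.08),('post',[(531,270)],.110),('bar',[(712,20),(668,512)],.153)]:
    for q in line(p,z,s,2.3,300,60): print(nm,q.round(4),'m',(q@mm).round(4),'e',(q@ee).round(4))
E
```

```text
blk [0.5614 0.0394] m 0.0804 e 0.557
blk [0.5345 0.0416] m 0.0806 e 0.53
blk [0.5079 0.0436] m 0.0806 e 0.5033
wellin [0.566  0.0538] m 0.0951 e 0.5605
wellin [0.5053 0.058 ] m 0.0949 e 0.4997
rim [0.5702 0.057 ] m 0.0986 e 0.5645
rim [0.5015 0.0621] m 0.0986 e 0.4956
top/bot well [0.5675 0.0093] m 0.0508 e 0.5653
top/bot well [0.5011 0.0095] m 0.0462 e 0.4991
post [0.5314 0.0009] m 0.0398 e 0.5299
bar [0.558  0.0052] m 0.046 e 0.5561
bar [0.5029 0.0089] m 0.0457 e 0.5009
```

Request:
servo_tool(
  increments=[
    [[0, 0, 0.0005], [0, 0, 0]],
    [[0, 0, 0], [0, 0, 0]],
  ],
)

```text
time_s: 12.05
tcp_pos: [0.4447, 0.0853, 0.249]
ee_rot: [0.277, 2.107, -2.139]
force: [-0.6, 7.0, -1.9]
opening: 0.0157
```

Request:
servo_tool(
  increments=[
    [[0, 0, 0.0005], [0, 0, 0]],
    [[0, 0, 0], [0, 0, 0]],
  ],
)

```text
time_s: 12.3
tcp_pos: [0.4447, 0.0848, 0.249]
ee_rot: [0.277, 2.107, -2.138]
force: [-1.1, 6.9, -1.9]
opening: 0.0154
```

Request:
servo_tool(
  increments=[
    [[0, 0, 0.0005], [0, 0, 0]],
    [[0, 0, 0], [0, 0, 0]],
  ],
)

```text
time_s: 12.55
tcp_pos: [0.4446, 0.0845, 0.2489]
ee_rot: [0.277, 2.108, -2.138]
force: [-2.1, 8.8, -2.4]
opening: 0.0153
```

Request:
servo_tool(
  increments=[
    [[0, 0, -0.005], [0, 0, 0]],
    [[0, 0, -0.005], [0, 0, 0]],
    [[-0.007, -0.029, 0], [0, 0, 0]],
    [[-0.007, -0.029, 0], [0, 0, 0]],
    [[-0.0055, -0.03, 0], [0, 0, 0]],
    [[0.0013, 0, 0.038], [0, 0, 0]],
    [[0.0013, 0, 0.038], [0, 0, 0]],
    [[0.0013, 0, 0.038], [0, 0, 0]],
    [[0.0013, 0, 0.038], [0, 0, 0]],
    [[0.0011, 0, 0.038], [0, 0, 0]],
    [[0, 0, 0], [0, 0, 0]],
    [[0, 0, 0], [0, 0, 0]],
  ],
)

```text
time_s: 14.05
tcp_pos: [0.4309, -0.0949, 0.3397]
ee_rot: [0.277, 2.106, -2.141]
force: [-0.4, -0.5, -2.3]
opening: 0.0157
```

```bash
python3 - <<'E'
from h import *
H=.530*ee+(.0432-.098)*mm; g=H-.061*ee
plan(des(-2.2,12.5),[*g,.1055]); snap('wrist','w4')
E
```

```text
t 14.05 q6 1.294 grasp [ 0.4628 -0.0979  0.1962] F [-0.4  -0.5  -2.35] T [ 0.1   0.28 -0.02]
shift tool [ 0.019   0.0886 -0.0082] turn [-0.7  -0.09 -0.06]
```

View pics/w4.png

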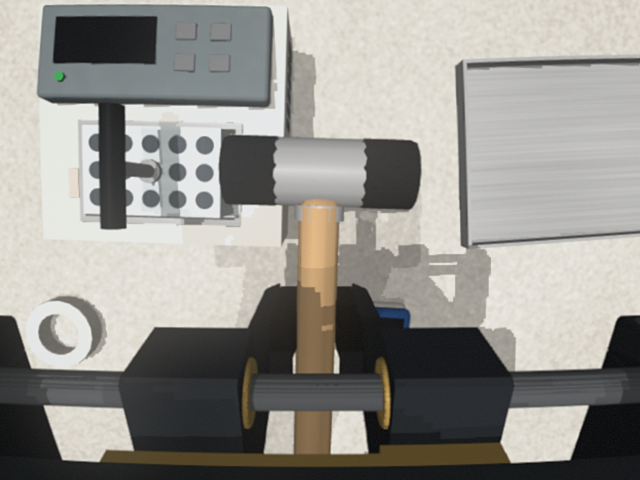

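Request:
servo_tool(
  increments=[
    [[0.006, 0.028, 0], [0, 0, 0]],
    [[0.006, 0.028, 0], [0, 0, 0]],
    [[0.007, 0.0326, 0], [0, 0, 0]],
    [[0, 0, -0.005], [0, 0, 0]],
    [[0, 0, -0.005], [0, 0, 0]],
    [[0, 0, 0], [0, 0, 0]],
  ],
)

```text
time_s: 14.85
tcp_pos: [0.4326, -0.0853, 0.2503]
ee_rot: [0.276, 2.104, -2.139]
force: [0.0, 0.0, -2.8]
opening: 0.0154
```

Request:
servo_tool(
  increments=[
    [[0, 0, -0.0015], [0, 0, 0]],
    [[0, 0, -0.0015], [0, 0, 0]],
    [[0, 0, -0.0015], [0, 0, 0]],
    [[0, 0, 0], [0, 0, 0]],
  ],
)

```text
time_s: 15.35
tcp_pos: [0.4323, -0.0816, 0.2491]
ee_rot: [0.277, 2.105, -2.14]
force: [-0.6, 0.5, -1.8]
opening: 0.0155
```

Request:
servo_tool(
  increments=[
    [[0, 0, -0.0015], [0, 0, 0]],
    [[0, 0, -0.0015], [0, 0, 0]],
    [[0, 0, -0.0015], [0, 0, 0]],
    [[0, 0, 0], [0, 0, 0]],
  ],
)

```text
time_s: 15.85
tcp_pos: [0.4325, -0.0769, 0.249]
ee_rot: [0.277, 2.105, -2.14]
force: [-0.4, -0.9, -2.4]
opening: 0.0155
```

Request:
servo_tool(
  increments=[
    [[0, 0, -0.001], [0, 0, 0]],
    [[0, 0, -0.001], [0, 0, 0]],
    [[0, 0, -0.001], [0, 0, 0]],
    [[0, 0, 0], [0, 0, 0]],
  ],
)

```text
time_s: 16.35
tcp_pos: [0.4327, -0.0742, 0.249]
ee_rot: [0.277, 2.105, -2.141]
force: [1.3, -2.2, -2.0]
opening: 0.0156
```

Request:
servo_tool(
  increments=[
    [[0, 0, -0.001], [0, 0, 0]],
    [[0, 0, -0.001], [0, 0, 0]],
    [[0, 0, -0.001], [0, 0, 0]],
    [[0, 0, 0], [0, 0, 0]],
  ],
)

```text
time_s: 16.85
tcp_pos: [0.4328, -0.071, 0.249]
ee_rot: [0.277, 2.105, -2.14]
force: [0.7, -1.6, -2.1]
opening: 0.0152
```

Request:
servo_tool(
  increments=[
    [[0, 0, -0.001], [0, 0, 0]],
    [[0, 0, -0.001], [0, 0, 0]],
    [[0, 0, 0], [0, 0, 0]],
  ],
)

```text
time_s: 17.23
tcp_pos: [0.4328, -0.069, 0.249]
ee_rot: [0.277, 2.105, -2.14]
force: [-0.2, -1.7, -1.6]
opening: 0.0157
```

```bash
python3 - <<'E'
from h import *
s=bot.get_state();M=R.from_rotvec(s['ee_rot']).as_matrix();g=s['tcp_pos']+.147*M[:,1]
print(g,'e',g[:2]@ee+.061,'lat',g[:2]@mm-.0432)
E
```

```text
[ 0.46480732 -0.07202274  0.10550186] e 0.5298244090586742 lat -0.0810043862806951
```

Request:
servo_tool(
  increments=[
    [[0, 0, -0.001], [0, 0, 0]],
    [[0, 0, -0.001], [0, 0, 0]],
    [[0, 0, 0], [0, 0, 0]],
  ],
)

```text
time_s: 17.6
tcp_pos: [0.4327, -0.0675, 0.2489]
ee_rot: [0.276, 2.105, -2.142]
force: [-0.9, -5.8, -0.8]
opening: 0.0153
```

Request:
servo_tool(
  increments=[
    [[0, 0, -0.001], [0, 0, 0]],
    [[0, 0, -0.001], [0, 0, 0]],
    [[0, 0, 0], [0, 0, 0]],
  ],
)

```text
time_s: 17.98
tcp_pos: [0.4328, -0.0655, 0.2489]
ee_rot: [0.277, 2.104, -2.142]
force: [-2.6, -5.5, -1.8]
opening: 0.0153
```

Request:
servo_tool(
  increments=[
    [[0, 0, -0.001], [0, 0, 0]],
    [[0, 0, 0], [0, 0, 0]],
  ],
)

```text
time_s: 18.23
tcp_pos: [0.4329, -0.0646, 0.2489]
ee_rot: [0.277, 2.104, -2.142]
force: [-2.0, -6.0, -0.9]
opening: 0.0154
```

Request:
servo_tool(
  increments=[
    [[0, 0, -0.001], [0, 0, 0]],
    [[0, 0, 0], [0, 0, 0]],
  ],
)

```text
time_s: 18.48
tcp_pos: [0.4329, -0.0636, 0.2489]
ee_rot: [0.277, 2.104, -2.142]
force: [-2.3, -7.3, -0.9]
opening: 0.0156
```

Request:
servo_tool(
  increments=[
    [[0, 0, -0.0005], [0, 0, 0]],
    [[0, 0, 0], [0, 0, 0]],
  ],
)

```text
time_s: 18.73
tcp_pos: [0.4329, -0.0631, 0.2489]
ee_rot: [0.277, 2.104, -2.142]
force: [-1.0, -6.1, -0.6]
opening: 0.0155
```

Request:
servo_tool(
  increments=[
    [[0, 0, -0.0005], [0, 0, 0]],
    [[0, 0, 0], [0, 0, 0]],
  ],
)

```text
time_s: 18.98
tcp_pos: [0.4329, -0.0626, 0.2489]
ee_rot: [0.277, 2.104, -2.142]
force: [-2.5, -6.8, -1.9]
opening: 0.0155
```

Request:
servo_tool(
  increments=[
    [[0, 0, -0.0005], [0, 0, 0]],
    [[0, 0, 0], [0, 0, 0]],
  ],
)

```text
time_s: 19.23
tcp_pos: [0.4329, -0.0622, 0.2488]
ee_rot: [0.276, 2.104, -2.142]
force: [-2.3, -8.7, 0.3]
opening: 0.0157
```

Request:
servo_tool(
  increments=[
    [[0, 0, -0.0004], [0, 0, 0]],
    [[0, 0, 0], [0, 0, 0]],
  ],
)

```text
time_s: 19.48
tcp_pos: [0.4329, -0.062, 0.2488]
ee_rot: [0.276, 2.104, -2.143]
force: [-2.9, -9.2, -0.7]
opening: 0.0155
```

Request:
servo_tool(
  increments=[
    [[0, 0, 0.005], [0, 0, 0]],
    [[0, 0, 0.005], [0, 0, 0]],
    [[-0.007, -0.029, 0], [0, 0, 0]],
    [[-0.007, -0.029, 0], [0, 0, 0]],
    [[-0.0055, -0.03, 0], [0, 0, 0]],
    [[-0.0013, 0, -0.036], [0, 0, 0]],
    [[-0.0013, 0, -0.036], [0, 0, 0]],
    [[-0.0013, 0, -0.036], [0, 0, 0]],
    [[-0.0013, 0, -0.036], [0, 0, 0]],
    [[-0.0011, 0, -0.036], [0, 0, 0]],
    [[0, 0, 0], [0, 0, 0]],
    [[0, 0, 0], [0, 0, 0]],
  ],
)

```text
time_s: 20.98
tcp_pos: [0.446, 0.1095, 0.338]
ee_rot: [0.275, 2.105, -2.141]
force: [-0.3, 0.1, -2.6]
opening: 0.0159
```

```bash
python3 - <<'E'
from h import *
s=bot.get_state();M=R.from_rotvec(s['ee_rot']).as_matrix();g=s['tcp_pos']+.147*M[:,1]
print(g,'e',g[:2]@ee+.061,'lat',g[:2]@mm-.0432)
E
```

```text
[0.47784182 0.10640641 0.19450568] e 0.5297626982943132 lat 0.09789713492686446
```

Request:
servo_tool(
  increments=[
    [[0.006, 0.028, 0], [0, 0, 0]],
    [[0.006, 0.028, 0], [0, 0, 0]],
    [[0.007, 0.031, 0], [0, 0, 0]],
    [[0, 0, 0.005], [0, 0, 0]],
    [[0, 0, 0.005], [0, 0, 0]],
    [[0, 0, 0], [0, 0, 0]],
  ],
)

```text
time_s: 21.72
tcp_pos: [0.4467, 0.0977, 0.2506]
ee_rot: [0.28, 2.105, -2.14]
force: [-0.3, -0.1, -2.2]
opening: 0.0155
```

Request:
servo_tool(
  increments=[
    [[0, 0, 0.001], [0, 0, 0]],
    [[0, 0, 0.001], [0, 0, 0]],
    [[0, 0, 0.001], [0, 0, 0]],
    [[0, 0, 0.001], [0, 0, 0]],
    [[0, 0, 0], [0, 0, 0]],
  ],
)

```text
time_s: 22.35
tcp_pos: [0.4462, 0.0947, 0.2497]
ee_rot: [0.277, 2.105, -2.139]
force: [-0.1, 3.9, -1.2]
opening: 0.0156
```

Request:
servo_tool(
  increments=[
    [[0, 0, 0.001], [0, 0, 0]],
    [[0, 0, 0.001], [0, 0, 0]],
    [[0, 0, 0.001], [0, 0, 0]],
    [[0, 0, 0.0006], [0, 0, 0]],
    [[0, 0, 0], [0, 0, 0]],
  ],
)

```text
time_s: 22.98
tcp_pos: [0.4461, 0.0908, 0.2496]
ee_rot: [0.277, 2.105, -2.14]
force: [0.4, 3.2, -1.0]
opening: 0.0158
```

```bash
python3 - <<'E'
from h import *
s,im=snap('wrist','w5'); im=cv2.imread('pics/w5.png');np.save('s5.npy',np.r_[s['tcp_pos'],s['ee_rot']]);print(s['force'])
cv2.imwrite('pics/w5c.png',cv2.resize(im[60:300,300:640],None,fx=2.3,fy=2.3,interpolation=cv2.INTER_CUBIC))
E
```

```text
[ 0.35247774  3.16659318 -0.99912491]
```

View pics/w5c.png

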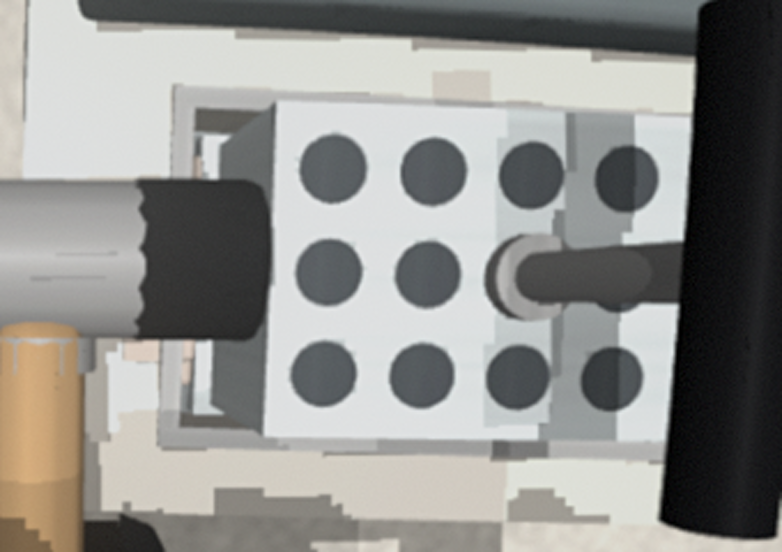

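The crop shows the block's left top edge from (275,101) to (264,436) and the inner well edge from (194,108) to (180,425). I'll check the gap from these.

```bash
python3 - <<'E'
from h import *
s=bot.get_state()
for nm,p,z in [('blk',[(275,101),(270,270),(264,436)],.108),('wellin',[(194,108),(180,425)],.08),('rim',[(174,85),(160,447)],.08),('post',[(524,275)],.110),('bar',[(700,10),(662,520)],.153)]:
    for q in line(p,z,s,2.3,300,60): print(nm,q.round(4),'m',(q@mm).round(4),'e',(q@ee).round(4))
H=s['tcp_pos'];print((H[:2]@mm).round(4))
E
```

```text
blk [0.5609 0.0461] m 0.087 e 0.5561
blk [0.5344 0.0474] m 0.0864 e 0.5294
blk [0.5074 0.0488] m 0.0858 e 0.5024
wellin [0.5659 0.0535] m 0.0948 e 0.5605
wellin [0.5054 0.0578] m 0.0947 e 0.4998
rim [0.5703 0.0572] m 0.0987 e 0.5646
rim [0.5012 0.0619] m 0.0984 e 0.4953
post [0.532  0.0064] m 0.0453 e 0.5301
bar [0.5607 0.0108] m 0.0518 e 0.5584
bar [0.5031 0.0139] m 0.0507 e 0.5007
0.1232
```

Request:
servo_tool(
  increments=[
    [[0, 0, 0.0006], [0, 0, 0]],
    [[0, 0, 0], [0, 0, 0]],
  ],
)

```text
time_s: 23.28
tcp_pos: [0.446, 0.0902, 0.2496]
ee_rot: [0.277, 2.105, -2.14]
force: [-0.3, 3.6, 0.7]
opening: 0.0156
```

Request:
servo_tool(
  increments=[
    [[0, 0, -0.005], [0, 0, 0]],
    [[0, 0, -0.015], [0, 0, 0]],
    [[-0.007, -0.029, 0], [0, 0, 0]],
    [[-0.007, -0.029, 0], [0, 0, 0]],
    [[0, 0, -0.04], [0, 0, 0]],
    [[0, 0, -0.04], [0, 0, 0]],
    [[0, 0, -0.04], [0, 0, 0]],
    [[0, 0, -0.04], [0, 0, 0]],
    [[0, 0, -0.04], [0, 0, 0]],
    [[0, 0, 0], [0, 0, 0]],
  ],
)

```text
time_s: 24.52
tcp_pos: [0.4559, 0.3127, 0.3059]
ee_rot: [0.273, 2.104, -2.14]
force: [-0.2, -0.3, -1.6]
opening: 0.0155
```

```bash
python3 - <<'E'
from h import *
plan(des(-2.2,12.5),[.49,.345,.0225])
E
```

```text
t 24.525 q6 2.313 grasp [0.4877 0.3096 0.1624] F [-0.19 -0.27 -1.62] T [ 0.03  0.31 -0.  ]
shift tool [ 0.0293  0.1363 -0.0354] turn [-0.71  0.13 -0.06]
```

Request:
servo_tool(
  increments=[
    [[0.0085, 0.038, -0.01], [0, 0, 0]],
    [[0.0085, 0.038, -0.01], [0, 0, 0]],
    [[0.0065, 0.03, 0], [0, 0, 0]],
    [[0.0043, 0.0195, 0], [0, 0, 0]],
    [[0.0013, 0.006, 0], [0, 0, 0]],
    [[0, 0, 0], [0, 0, 0]],
    [[0, 0, 0], [0, 0, 0]],
  ],
)

```text
time_s: 25.4
tcp_pos: [0.4578, 0.3292, 0.1728]
ee_rot: [0.279, 2.106, -2.138]
force: [-0.6, 0.8, -1.7]
opening: 0.0153
```

```bash
python3 - <<'E'
from h import *
plan(des(-2.2,12.5),[.4868,.332,.0228])
E
```

```text
t 25.4 q6 2.425 grasp [0.49   0.3263 0.0294] F [-0.63  0.75 -1.73] T [ 0.12  0.27 -0.02]
shift tool [ 0.0043  0.0057 -0.004 ] turn [-0.65 -0.07 -0.19]
```

Request:
servo_tool(
  increments=[
    [[0.0005, 0.0025, 0], [0, 0, 0]],
    [[0.0005, 0.002, 0], [0, 0, 0]],
    [[0.0003, 0.0015, 0], [0, 0, 0]],
    [[0, 0, 0], [0, 0, 0]],
  ],
)

```text
time_s: 25.9
tcp_pos: [0.4575, 0.3292, 0.1667]
ee_rot: [0.278, 2.105, -2.14]
force: [-3.3, -1.4, 6.9]
opening: 0.0155
```

Request:
servo_tool(
  increments=[
    [[0, 0, 0], [0, 0, 0]],
    [[0, 0, 0], [0, 0, 0]],
    [[0, 0, 0], [0, 0, 0]],
    [[0, 0, 0], [0, 0, 0]],
    [[0, 0, 0], [0, 0, 0]],
  ],
  fingers=-0.2,
)

```text
time_s: 26.52
tcp_pos: [0.4572, 0.329, 0.1654]
ee_rot: [0.277, 2.105, -2.14]
force: [-0.0, 1.0, 0.4]
opening: 0.0528
```

Request:
servo_tool(
  increments=[
    [[-0.004, -0.019, 0], [0, 0, 0]],
    [[-0.008, -0.038, 0], [0, 0, 0]],
    [[-0.009, -0.04, 0], [0, 0, 0]],
    [[-0.011, -0.05, 0], [0, 0, 0]],
    [[-0.011, -0.05, 0], [0, 0, 0]],
    [[0, 0, 0], [0, 0, 0]],
  ],
)

```text
time_s: 27.28
tcp_pos: [0.4578, 0.3326, 0.375]
ee_rot: [0.288, 2.108, -2.126]
force: [0.8, 0.4, -0.7]
opening: 0.0529
```

```bash
python3 - <<'E'
from h import *
c=.530*ee+.0432*mm
print(c); plan(des(-4.2,0),[*c,.26]); snap('wrist','w6')
E
```

```text
[0.53173124 0.00428736]
t 27.275 q6 2.321 grasp [0.4913 0.3307 0.2318] F [ 0.77  0.4  -0.72] T [0.07 0.17 0.  ]
shift tool [-0.0921 -0.0101  0.3251] turn [  0.     1.85 -13.19]
```

View pics/w6.png

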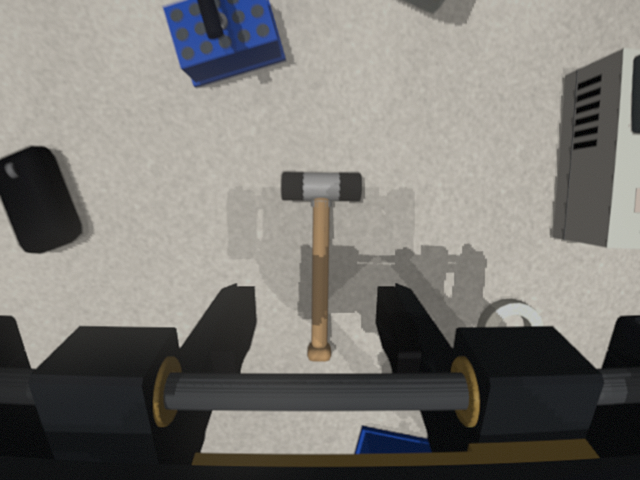

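The mallet lies flat and free on the desk, head at (321,186). Next I'll go over the T-handle.

Request:
servo_tool(
  increments=[
    [[-0.012, -0.003, 0.04], [0, 0, 0]],
    [[-0.012, -0.003, 0.04], [0, 0, 0]],
    [[-0.012, -0.002, 0.04], [0, 0, 0]],
    [[-0.012, -0.002, 0.041], [0, 0, 0]],
    [[-0.012, 0, 0.041], [0, 0, 0]],
    [[-0.012, 0, 0.041], [0, 0, 0]],
    [[-0.01, 0, 0.041], [0, 0, 0]],
    [[-0.01, 0, 0.041], [0, 0, 0]],
    [[0, 0, 0], [0, 0.9, -6.6]],
    [[0, 0, 0], [0, 0.9, -6.6]],
    [[0, 0, 0], [0, 0, 0]],
  ],
)

```text
time_s: 28.7
tcp_pos: [0.5303, 0.0032, 0.399]
ee_rot: [-0.065, -2.169, 2.187]
force: [-0.3, -0.2, 0.1]
opening: 0.053
```

```bash
python3 - <<'E'
from h import *
c=.530*ee+.044*mm
plan(des(-4.2,0),[*c,.26]); snap('wrist','w7')
E
```

```text
t 28.7 q6 1.608 grasp [0.5283 0.0021 0.252 ] F [-0.31 -0.22  0.06] T [0.05 0.1  0.04]
shift tool [-0.0012 -0.008  -0.0019] turn [-0.49  0.01  0.75]
```

View pics/w7.png

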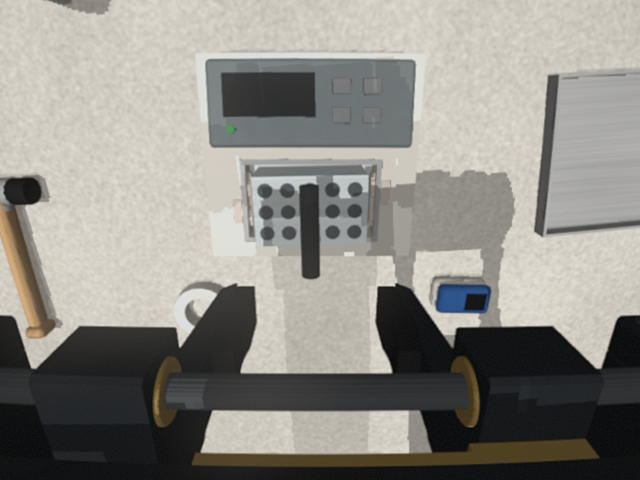

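The wrist view shows the crossbar running from (310,185) to (311,277), midway between the open fingers, and the block about centred in the well.

```bash
python3 - <<'E'
from h import *
s=bot.get_state();c,T=camT('wrist',s)
a=at(c,T,310,187,.156);b=at(c,T,310.5,275,.153)
for n,q in [('t',a),('b',b),('blkL',at(c,T,253,243,.108)),('blkR',at(c,T,367,243,.108)),('wL',at(c,T,244,242,.08)),('wR',at(c,T,376,240,.08))]: print(n,q.round(4),(q[:2]@mm).round(4),(q[:2]@ee).round(4))
m=((a+b)/2)[:2]; print(m)
plan(des(-4.2,0),[*m,.153])
E
```

```text
t [0.5621 0.0022 0.156 ] 0.0433 0.5604
b [0.5024 0.0066 0.153 ] 0.0433 0.5005
blkL [0.5106 0.0504 0.108 ] 0.0876 0.5056
blkR [ 0.5039 -0.0368  0.108 ] 0.0001 0.5052
wL [0.5014 0.0634 0.08  ] 0.0999 0.4954
wR [ 0.4946 -0.048   0.08  ] -0.0117 0.4968
[0.53222391 0.00438409]
t 28.75 q6 1.608 grasp [0.5285 0.0023 0.2522] F [ 0.24 -0.22  0.61] T [ 0.09  0.08 -0.02]
shift tool [-0.003   0.0992 -0.002 ] turn [-0.49  0.03  0.65]
```

Request:
servo_tool(
  increments=[
    [[-0.0015, 0, -0.001], [-0.5, 0, 0.65]],
    [[-0.001, 0.035, -0.001], [0, 0, 0]],
    [[0, 0.035, 0], [0, 0, 0]],
    [[0, 0.02, 0], [0, 0, 0]],
    [[0, 0.009, 0], [0, 0, 0]],
    [[0, 0, 0], [0, 0, 0]],
  ],
)

```text
time_s: 29.5
tcp_pos: [0.5328, 0.0054, 0.3016]
ee_rot: [-0.08, -2.185, 2.185]
force: [-0.1, 0.3, -0.0]
opening: 0.0532
```

```bash
python3 - <<'E'
from h import *
plan(des(-4.2,0),[.5322,.0044,.153])
E
```

```text
t 29.5 q6 1.607 grasp [0.5329 0.0055 0.1546] F [-0.11  0.28 -0.04] T [ 0.08  0.1  -0.02]
shift tool [0.0005 0.0016 0.0011] turn [ 0.02  0.05 -0.06]
```

Request:
servo_tool(
  increments=[
    [[0.0005, 0.0016, 0.001], [0, 0, 0]],
    [[0, 0, 0], [0, 0, 0]],
  ],
)

```text
time_s: 29.75
tcp_pos: [0.5328, 0.0042, 0.3011]
ee_rot: [-0.083, -2.186, 2.186]
force: [-0.5, 1.1, -0.7]
opening: 0.0526
```

Request:
servo_tool(
  increments=[
    [[0, 0, 0], [0, 0, 0]],
    [[0, 0, 0], [0, 0, 0]],
    [[0, 0, 0], [0, 0, 0]],
    [[0, 0, 0], [0, 0, 0]],
    [[0, 0, 0], [0, 0, 0]],
    [[0, 0, 0], [0, 0, 0]],
    [[0, 0, 0], [0, 0, 0]],
    [[0, 0, 0], [0, 0, 0]],
  ],
  fingers=1,
  force=40,
)

```text
time_s: 30.75
tcp_pos: [0.5326, 0.0044, 0.3002]
ee_rot: [-0.081, -2.185, 2.184]
force: [1.1, 2.5, 1.1]
opening: 0.0104
```

Request:
servo_tool(
  increments=[
    [[0, -0.001, 0], [0, 0, 0]],
    [[0, -0.001, 0], [0, 0, 0]],
    [[0, 0, 0], [0, 0, 0]],
  ],
)

```text
time_s: 31.12
tcp_pos: [0.5319, 0.0042, 0.3013]
ee_rot: [-0.079, -2.184, 2.184]
force: [0.1, -0.3, -6.0]
opening: 0.01
```

Request:
servo_tool(
  increments=[
    [[0, -0.001, 0], [0, 0, 0]],
    [[0, -0.001, 0], [0, 0, 0]],
    [[0, 0, 0], [0, 0, 0]],
  ],
)

```text
time_s: 31.5
tcp_pos: [0.5325, 0.0043, 0.3043]
ee_rot: [-0.081, -2.185, 2.185]
force: [-0.1, -0.5, -6.6]
opening: 0.0102
```

Request:
servo_tool(
  increments=[
    [[0, -0.003, 0], [0, 0, 0]],
    [[0, -0.004, 0], [0, 0, 0]],
    [[0, -0.005, 0], [0, 0, 0]],
    [[0, -0.006, 0], [0, 0, 0]],
    [[0, -0.006, 0], [0, 0, 0]],
    [[0, 0, 0], [0, 0, 0]],
  ],
)

```text
time_s: 32.25
tcp_pos: [0.5328, 0.0043, 0.3291]
ee_rot: [-0.083, -2.186, 2.186]
force: [0.2, -0.2, -5.8]
opening: 0.0099
```

Request:
servo_tool(
  increments=[
    [[0, -0.01, 0], [0, 0, 0]],
    [[0, -0.015, 0], [0, 0, 0]],
    [[0, -0.015, 0], [0, 0, 0]],
    [[0, 0, 0], [0, 0, 0]],
    [[0, 0, 0], [0, 0, 0]],
  ],
)

```text
time_s: 32.88
tcp_pos: [0.5323, 0.0043, 0.3683]
ee_rot: [-0.081, -2.185, 2.185]
force: [0.1, 0.1, -6.3]
opening: 0.0103
```

```bash
python3 - <<'E'
from h import *
plan(des(-4.2,0),[.5455,-.335,.22])
E
```

```text
t 32.875 q6 1.605 grasp [0.5325 0.0043 0.2213] F [ 0.08  0.05 -6.32] T [0.1  0.14 0.04]
shift tool [-0.0379  0.0013  0.3374] turn [ 0.01  0.02 -0.07]
```

Request:
servo_tool(
  increments=[
    [[-0.001, 0, 0.012], [0, 0, 0]],
    [[-0.003, 0, 0.024], [0, 0, 0]],
    [[-0.004, 0, 0.034], [0, 0, 0]],
    [[-0.004, 0, 0.036], [0, 0, 0]],
    [[-0.004, 0, 0.036], [0, 0, 0]],
    [[-0.004, 0, 0.036], [0, 0, 0]],
    [[-0.004, 0, 0.036], [0, 0, 0]],
    [[-0.004, 0, 0.036], [0, 0, 0]],
    [[-0.004, 0, 0.034], [0, 0, 0]],
    [[-0.003, 0, 0.028], [0, 0, 0]],
    [[-0.002, 0, 0.018], [0, 0, 0]],
    [[-0.001, 0, 0.008], [0, 0, 0]],
  ],
)

```text
time_s: 34.38
tcp_pos: [0.5453, -0.3367, 0.3674]
ee_rot: [-0.081, -2.185, 2.183]
force: [-0.1, 0.2, -6.7]
opening: 0.0099
```

Request:
servo_tool(
  increments=[
    [[0, 0, 0], [0, 0, 0]],
    [[0, 0.02, 0], [0, 0, 0]],
    [[0, 0.03, 0], [0, 0, 0]],
    [[0, 0.03, 0], [0, 0, 0]],
    [[0, 0.02, 0], [0, 0, 0]],
    [[0, 0.01, 0], [0, 0, 0]],
    [[0, 0, 0], [0, 0, 0]],
    [[0, 0, 0], [0, 0, 0]],
  ],
)

```text
time_s: 35.38
tcp_pos: [0.5465, -0.3359, 0.2595]
ee_rot: [-0.083, -2.185, 2.187]
force: [0.2, -0.9, -6.5]
opening: 0.0103
```

```bash
python3 - <<'E'
from h import *
plan(des(-4.2,0),[.5455,-.335,.098])
s,im=snap('side','s8'); cv2.imwrite('pics/s8c.png',cv2.resize(cv2.imread('pics/s8.png')[230:480,240:520],None,fx=2.2,fy=2.2))
E
```

```text
t 35.375 q6 1.053 grasp [ 0.5469 -0.3361  0.1125] F [ 0.2  -0.86 -6.53] T [ 0.08  0.08 -0.02]
shift tool [ 0.0011  0.0145 -0.0009] turn [-0.06  0.03 -0.19]
```

View pics/s8c.png

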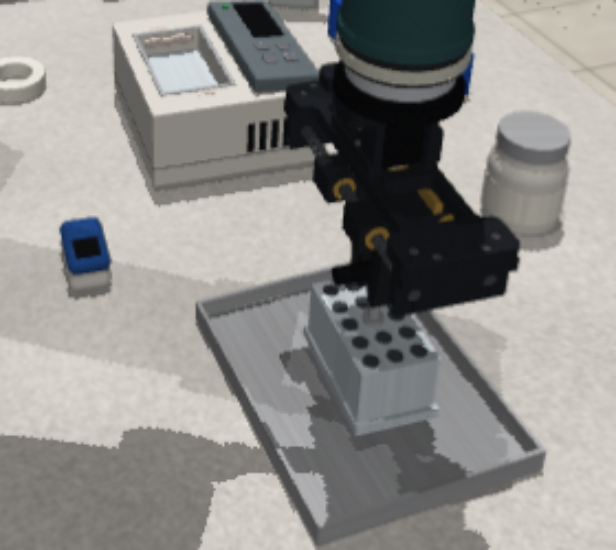

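The crop shows the block upright over the middle of the tray, with about 14 mm left to lower. The heater well is empty and the bystanders are in place.

Request:
servo_tool(
  increments=[
    [[0, 0.005, 0], [0, 0, 0]],
    [[0, 0.004, 0], [0, 0, 0]],
    [[0, 0.002, 0], [0, 0, 0]],
    [[0, 0, 0], [0, 0, 0]],
  ],
)

```text
time_s: 35.92
tcp_pos: [0.5457, -0.3355, 0.2467]
ee_rot: [-0.08, -2.185, 2.184]
force: [0.5, 0.2, -5.3]
opening: 0.0101
```

Request:
servo_tool(
  increments=[
    [[0, 0.001, 0], [0, 0, 0]],
    [[0, 0.001, 0], [0, 0, 0]],
    [[0, 0.0005, 0], [0, 0, 0]],
    [[0, 0, 0], [0, 0, 0]],
  ],
)

```text
time_s: 36.42
tcp_pos: [0.546, -0.3355, 0.2453]
ee_rot: [-0.081, -2.185, 2.185]
force: [-1.0, 1.6, -1.2]
opening: 0.0107
```

Request:
servo_tool(
  increments=[
    [[0, 0.0005, 0], [0, 0, 0]],
    [[0, 0, 0], [0, 0, 0]],
  ],
)

```text
time_s: 36.67
tcp_pos: [0.5461, -0.3355, 0.2452]
ee_rot: [-0.082, -2.185, 2.185]
force: [-2.6, 5.6, 4.4]
opening: 0.0098
```

Contact is at the expected height (TCP z 0.2452). I'll release and retreat.

Request:
servo_tool(
  increments=[
    [[0, 0, 0], [0, 0, 0]],
    [[0, 0, 0], [0, 0, 0]],
    [[0, 0, 0], [0, 0, 0]],
    [[0, 0, 0], [0, 0, 0]],
    [[0, 0, 0], [0, 0, 0]],
  ],
  fingers=-0.2,
)

```text
time_s: 37.3
tcp_pos: [0.5458, -0.3357, 0.2441]
ee_rot: [-0.081, -2.185, 2.185]
force: [0.4, 0.4, -0.5]
opening: 0.0527
```

Request:
servo_tool(
  increments=[
    [[0, -0.01, 0], [0, 0, 0]],
    [[0, -0.03, 0], [0, 0, 0]],
    [[0, -0.04, 0], [0, 0, 0]],
    [[0, -0.04, 0], [0, 0, 0]],
    [[0, -0.03, 0], [0, 0, 0]],
    [[0, 0, 0], [0, 0, 0]],
    [[0, 0, 0], [0, 0, 0]],
  ],
)

```text
time_s: 38.17
tcp_pos: [0.5453, -0.3353, 0.3931]
ee_rot: [-0.08, -2.185, 2.183]
force: [-1.2, -0.6, 0.0]
opening: 0.0529
```

```bash
python3 - <<'E'
from h import *
s,im=snap('side','s9'); c,T=camT('side')
# edges check without viewing: compare with s8; bar dark pixels near expected location
p=[proj(c,T,[.546-.03*k,-.3355+.0022*k,.098]) for k in (1,-1)]
print(p)
u0,v0=np.min(p,0).astype(int);u1,v1=np.max(p,0).astype(int)
sub=im[v0-12:v1+13,u0-8:u1+9].astype(int).sum(2)<110
ys,xs=np.nonzero(sub); print(len(xs),xs.min()+u0-8,xs.max()+u0-8,ys.min()+v0-12,ys.max()+v0-12)
for k in range(xs.min(),xs.max()+1,4): print(k+u0-8, ys[xs==k].mean()+v0-12 if (xs==k).any() else None)
print(s['force'],s['tcp_pos'])
E
```

```text
[array([390.78174184, 362.88147428]), array([429.84853511, 355.43347852])]
323 390 430 352 373
390 361.5
394 361.5
398 361.0
402 360.5
406 359.5
410 358.5
414 357.5
418 356.5
422 356.5
426 356.0
430 356.0
[-1.20799453 -0.58550542  0.0183428 ] [ 0.54531642 -0.33532379  0.39313189]
```

The bar appears exactly where it is predicted for a block standing upright in the tray: bar height 98 mm, level. Handing in.

```bash
python3 - <<'E'
from plant import bot
print(bot.finish_job())
E
```

```text
the job is handed in; nothing more can be done
None
```

The job is handed in at about 38 s of the 72 s allowed. `finish_job` gave no verdict, so the points below are my own checks.

- **Loosening:** I pushed the block slowly with the mallet face instead of swinging taps. It went first from the left and then from the right, each time until the force rose and it met the well wall, close to 6 mm by the wall's position. The highest force I read was about 9 N.
- **Back to the middle:** I pushed it back from the left. By camera it ended within about 1 mm of the middle of the well.
- **Mallet:** It lies flat and let go on the desk, about 2 cm from where it started. A wrist picture confirmed this.
- **Lift:** The block came up freely. The force settled at about 6.5 N, which is its own weight, so I had no sign of forcing it.
- **Tray:** It touched down at the expected height and I read about 4 N at contact. In the last side picture I checked the crossbar by pixel position, without viewing the picture. It was where it should be for an upright block at about (0.546, -0.336). The hand is 15 cm above and touching nothing.

Two checks did not agree. When I pushed the block back to the middle, different picture features put it between 0.4 and 1.2 mm left of the middle, so I pushed 0.6 mm more. While placing the mallet, the first approach to pick it up hit the last joint's limit, so I used slightly less tilt and yaw for the grip.

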